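# Check the preset scale with its 500 g weight

## Robot

A 7-joint arm with a two-finger parallel gripper is mounted at the origin on a cart in front of the work surface, level with it; the furniture and walls round the work are solid. World frame = base frame: x ahead of the robot, y to its left, z up, the work surface at z = 0. Lengths are in m, angles in rad, forces in N, time in s.
With the tool pointing down it reaches from about 0.4 to 0.875 m from the base axis. Payload 19.3 kg.
Tool frame: the origin (TCP) lies between the finger pads; the fingertips stand 17 mm ahead of it and the grasp point (between the pads) lies 2 mm behind it; z points along the fingers, y is the line along which they close (so a half turn about z gives the same grasp; the last joint's range is limited). The gripper opens to 85 mm and grips with 20 to 120 N. Pads are 22 mm wide; open, the fingers measure 114 mm over their backs; the gripper's body (76 mm by 85 mm) begins 54 mm behind the grasp point. The pads swing forward as they close: fully open they stand 13 mm farther back than shut.
Start: joints at [-1.279, 0.521, -0.036, 1.599, 0.021, 1.021, -0.113], TCP at [0.221, 0.585, 0.248] pointing down, gripper open.
Joint ranges: [-2.91, 2.91], [-0.3, 2.13], [-1.5, 1.42], [0.17, 2.43], [-1.26, 4.41], [0.16, 1.93], [-2.52, 2.52]. Speed limits (rad/s): [1.89, 1.89, 2.39, 2.39, 3.01, 3.01, 3.01].

## Interface

Orientations are given as [roll, pitch, yaw] about the fixed x, y, z axes, in that order (R = Rz(yaw) Ry(pitch) Rx(roll)).
In Python, from workcell import bot gives the robot as it stands.
- The arm moves only by the shell command python3 -m inch 'ROWS' [FORCE]. ROWS is JSON, a list of rows, each a list of 7 numbers: the shift along the tool's x, y, z in units of 200 mm (1.0 is 200 mm), then the turn, a rotation vector about the tool's x, y, z in units of 90 degrees (1.0 is 90 degrees), then the opening, from 0 (shut) to 1 (fully open). In form: [[x, y, z, rx, ry, rz, grip], ...]. A call has 1 to 20 rows; each row is the pose to reach, as a shift and turn from the pose commanded when the call began, along the tool's axes at that moment; what a row does not reach only later rows make up. A row lasts 1/8 s, in which the tool goes at most 62.5 mm and 10.7 degrees, less where a joint would pass 70% of its speed; a pose out of reach is approached as far as the arm can. A call with a number of a shift or a turn outside -1 to 1 is refused whole. A call with a gripper value outside its range is refused whole. The fingers move at their own pace and stop on an object; FORCE is the grip in N (left out, the last holds). Time passes only in rows, so rows that repeat a pose let the fingers close. It gives the time, the measured TCP pose, the force, the opening and the grip force at its end, in the units of the state.
- bot.observe(): the state, without advancing time (a new reading comes with each control period).
- bot.grab_frame(name): name is "side" or "top" or "wrist"; returns a dict with "img" (420x560x3 uint8, red, green, blue), "z_map" (420x560 float32, m along the optical axis (not along the pixel's ray), 0 where there is no reading), "vfov" (degrees; the focal length in pixels is half the picture's height over the tangent of half this angle, whatever the lens; pixels are square), "cx", "cy" (the principal point, pixels), "distortion" ([k1, k2, p1, p2, k3] as OpenCV has them; the pictures are not rectified), "rvec" (rotation vector, rad) and "tvec" (3), from world to camera coordinates, as OpenCV has them. Camera axes: x right, y down, z forward; pixel columns grow to the right and rows downward; lengths in m; the calibration is good to about 2 mm. A picture is of the moment at which its call begins.
- bot.job_done(): hands the job in; it is judged then, once.
The state is a dict: "clock": time; "qpos": joint angles; "qd": joint speeds; "joint_efforts": joint torques, N m; "position": TCP position; "tool_rot": TCP orientation; "force": force on the tool from outside, world axes, zero at the start; "moment": the same for the moment, N m; "grip_width": finger opening in m; "finger_force": force on a finger pad.
Only numpy, scipy, OpenCV 4.12 (cv2) and the standard library are available. Lean on these libraries where they do the work, as an engineer would, in place of code of your own. Each camera call takes 0.05 s, during which the arm holds its last target. There are 200 camera calls.

## Task

Do the daily check of the preset scale: with its pan still empty, turn the numbered sleeve until it clicks in at 5 (500 g) against the red index. Then take the largest of the three steel check weights and set it down gently, upright, in the middle of the pan, within the large engraved ring, so that the pan's pointer comes to the long white datum line, and let go. Leave the two smaller weights and the other things on the bench where they are.

Things in the scene. Friction and masses are not known exactly. Their poses are not given: they have to be found in the camera images.
- check_scale: preset spring scale, fixed to the bench: grey base 126 mm deep (x) by 250 mm wide (y), its top 42 mm high. Origin: centre of the underside; x points away from the operator's side, y to the left. The tower with the numbered sleeve stands at y = +73 mm, the pan's axis at y = -62 mm, both at x = 0; a black level post (10x16 mm, top 81 mm above the bench) stands between them at x = -30, y = +10 mm
- scale_sleeve (a joint): angle of the sleeve, rad, growing anticlockwise seen from above. Ten detents 36 degrees (0.6283 rad) apart: number n (0 to 9, black on the white skirt) stands at the red index on the operator's side when it reads n x 0.6283; end stops at 0 and 9. A click takes about 0.15 N m; let go nearby, it springs into the detent. Each step up raises the empty pan by 1.5 mm
- sleeve_grip (a point): on the sleeve's axis, 81 mm above the bench; z up, turns with the sleeve. Grip it firmly (about 40 N): round black ribbed grip, 46 mm in diameter, from 59 to 92 mm above the bench; the white skirt below it is 71 mm in diameter, its top 58 mm above the bench
- scale_pan: round aluminium pan, 93 mm in diameter with a rim standing 2.5 mm above its flat floor; it moves only up and down on its spring (1.5 mm per 100 g, bottoming about 11 mm below its unloaded height)
- pan_centre (a point): centre of the pan's flat floor, where the load stands. An engraved ring of 64 mm diameter lies about it (a small one of 20 mm too). Empty, it is 66 mm above the bench with the sleeve at 0 and 73.5 mm with the sleeve at 5
- pan_pointer (a point): tip of the red pointer carried by the pan, in front of the level post. It is on the datum line when the load equals the set value
- datum_line (a point): long white datum line on the level post, fixed, 65 mm above the bench
- weight_tray: shallow wooden tray, fixed, 78 mm (x) by 204 mm (y), rim 12 mm high, floor 6 mm high, lined blue; the three weights stand in a row along its y axis, 62 mm apart, in any order. Origin: centre of the underside
- weight_500: largest steel check weight, 500 g: cylinder 44 mm in diameter and 36 mm high, with a neck and a 24 mm knob above it, 60 mm high in all. Origin: centre of its underside; z up
- weight_200: middle steel check weight, 200 g: body 32 mm in diameter, 28 mm high, 48 mm in all with its knob. Origin: centre of its underside. Stays
- weight_100: smallest steel check weight, 100 g: body 25 mm in diameter, 22 mm high, 40 mm in all with its knob. Origin: centre of its underside. Stays
- screw_tray: white tray of small screws, 70x110x18 mm, loose on the bench behind the scale. Stays
- fine_pliers: pliers with blue handles, 49x140x12 mm, lying on the bench at the left. Stay
- driver_small: small teal screwdriver, 17x148x16 mm, lying on the bench at the left. Stays
There are look-alikes about, which are no part of the job. What is shaped like the weight_500 but pink is not meant.

How it is judged:
By the outcome, as a careful person would: the job done as asked, in the order asked, and still so for the second after the job is handed in, with the robot touching nothing.
It also fails if it takes over 67 s, if anything falls off the work surface, if the arm or the gripper's body presses on something with over 40 N, if the wrist force passes 120 N, or if a joint passes its speed limit or range.

## Working session

There is one attempt and no reset: what is moved stays moved. The work goes in short steps, Python scripts to look and compute and a shell command to move; the robot and the scene stay as the last step left them, time stands still between calls to the robot, and variables do not carry over. Pictures are saved under pics/ and viewed, at most 10 in all, crops included, and the job is handed in when it is done.

```bash
ls; mkdir -p pics
cat > h.py <<'E'
import numpy as np, cv2, pickle
from workcell import bot
def grab(n,save=None):
    f=bot.grab_frame(n)
    if save: cv2.imwrite('pics/%s.png'%save,cv2.cvtColor(f['img'],cv2.COLOR_RGB2BGR)); pickle.dump(f,open('pics/%s.pkl'%save,'wb'))
    return f
def load(s): return pickle.load(open('pics/%s.pkl'%s,'rb'))
def K(f):
    h=f['img'].shape[0]; F=h/2/np.tan(np.radians(f['vfov'])/2)
    return np.array([[F,0,f['cx']],[0,F,f['cy']],[0,0,1.]])
def ray(f,uv):
    p=cv2.undistortPoints(np.array(uv,float).reshape(-1,1,2),K(f),np.array(f['distortion'],float))[:,0]
    R=cv2.Rodrigues(np.array(f['rvec'],float))[0]; t=np.array(f['tvec'],float).ravel()
    d=np.c_[p,np.ones(len(p))]@R
    return -R.T@t,d
def onz(f,uv,z):
    c,d=ray(f,uv); return c+d*((z-c[2])/d[:,2])[:,None]
def dep(f,uv):
    c,d=ray(f,uv); z=np.array([f['z_map'][int(round(v)),int(round(u))] for u,v in uv]); return c+d*z[:,None]
def proj(f,P):
    return cv2.projectPoints(np.array(P,float).reshape(-1,1,3),np.array(f['rvec'],float),np.array(f['tvec'],float),K(f),np.array(f['distortion'],float))[0][:,0]
E
python3 - <<'E'
from h import *
for n in('top','side'):
    f=grab(n,n+'0'); c,_=ray(f,[[0,0]]); print(n,c,f['vfov'])
s=bot.observe(); print(s['clock'],s['position'],s['tool_rot'],s['grip_width'])
E
```

```text
pics
top [0.28684046 0.08516359 1.44935186] 51.243099120796785
side [0.26637872 1.11894674 0.96539999] 47.67972472929934
0.1 [0.22117314 0.58429379 0.24781533] [-3.14065520e+00  3.83826519e-05  2.77972402e+00] 0.08565681751418786
```

View pics/top0.png

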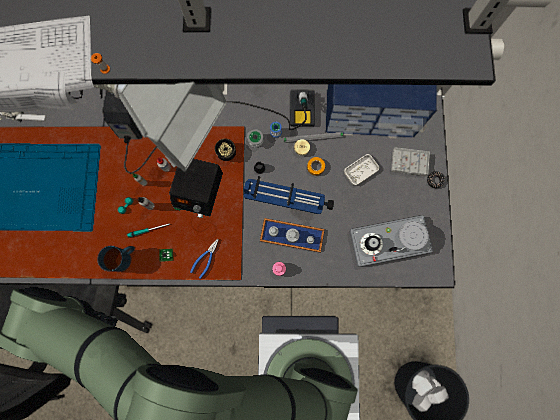

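View pics/side0.png

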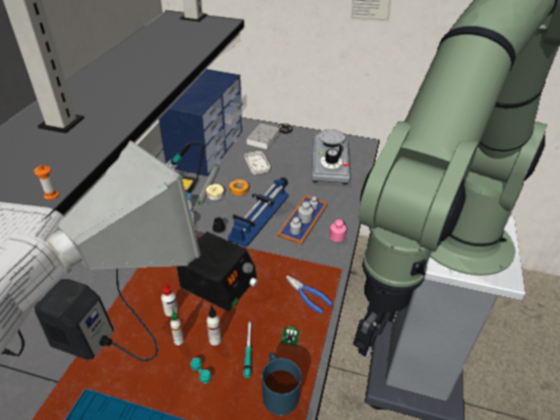

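The top view shows the scale at about (391,240), with the sleeve at (373,243) and the pan at (413,233). The weight tray is at (294,235) with the largest weight in the middle at (292,235), and the pink look-alike is at (279,268).

Run:
```python
from h import *
f=load('top0'); im=cv2.cvtColor(f['img'],cv2.COLOR_RGB2BGR)
a=cv2.resize(im[205:280,340:440],None,fx=6,fy=6,interpolation=2); b=cv2.resize(im[210:260,255:333],None,fx=6,fy=6,interpolation=2)
o=np.zeros((450+0,800,3),np.uint8); o[:,:600]=a; 
g=load('side0'); im2=cv2.cvtColor(g['img'],cv2.COLOR_RGB2BGR)
cv2.imwrite('pics/a.png',a)
c=cv2.resize(im2[120:190,300:370],None,fx=6,fy=6,interpolation=2)
o=np.zeros((420,800,3),np.uint8); o[:300,:468]=b; o[:,468:]=c[:,:332]; cv2.imwrite('pics/b.png',o)
# depth of top view rough
print(dep(f,[(373,243),(413,233),(292,235),(276,231),(310,239),(391,265),(300,260),(297,110)]).round(3))
# pan: bright / scale outline by height
v,u=np.mgrid[205:280,340:440]; uv=np.c_[u.ravel(),v.ravel()]; P=dep(f,uv)
m=(P[:,2]>.03)&(P[:,2]<.12); r=cv2.minAreaRect(P[m&(P[:,2]<.05),:2].astype(np.float32)); print(r)
v,u=np.mgrid[210:260,255:333]; uv2=np.c_[u.ravel(),v.ravel()]; Q=dep(f,uv2); q=Q[Q[:,2]>.025]; 
from scipy.cluster.vq import kmeans2
print(len(q)); c,l=kmeans2(q[:,:2],dep(f,[(276,231),(292,235),(310,239)])[:,:2],minit='matrix'); print(c,[ (q[l==i,2].max(),(l==i).sum()) for i in range(3)])
```

```text
[[ 0.434 -0.197  0.091]
 [ 0.469 -0.33   0.069]
 [ 0.461  0.054  0.066]
 [ 0.479  0.105  0.028]
 [ 0.451 -0.005  0.045]
 [ 0.372 -0.273  0.003]
 [ 0.387  0.026 -0.002]
 [ 0.906  0.035  0.015]]
((0.45020487904548645, -0.26905763149261475), (0.1254422813653946, 0.24767883121967316), 11.087740898132324)
281
[[ 0.47852416  0.11384379]
 [ 0.44459276  0.05632308]
 [ 0.45196876 -0.00556916]] [(np.float64(0.05900329788850023), np.int64(76)), (np.float64(1.4493518564249412), np.int64(164)), (np.float64(0.049400135213248486), np.int64(41))]
```

View pics/a.png

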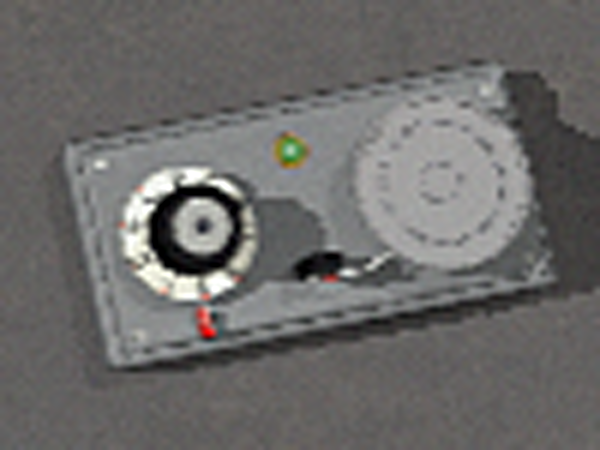

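View pics/b.png

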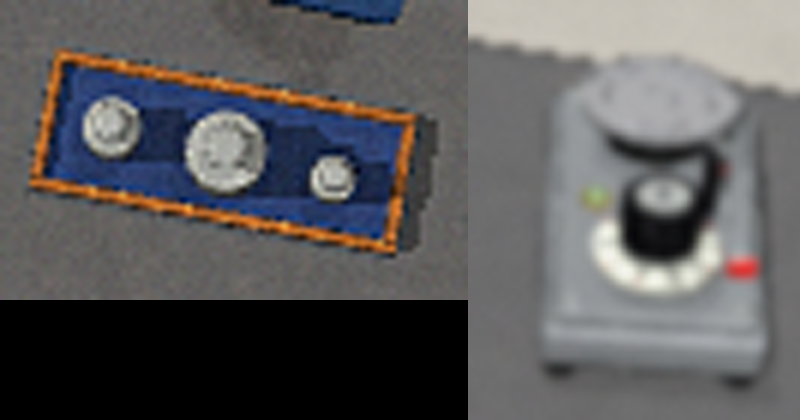

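```bash
cat > go.py <<'E'
import sys
from h import *
from scipy.spatial.transform import Rotation as Ro
# usage: go.py x y z yawdeg : prints tool-axis shift/turn to reach, in row units
s=bot.observe(); R=Ro.from_euler('xyz',s['tool_rot'])
x,y,z,w=map(float,sys.argv[1:5])
d=R.inv().apply(np.array([x,y,z])-s['position'])/.2
r=(R.inv()*Ro.from_euler('xyz',[np.pi,0,np.radians(w)])).as_rotvec()/(np.pi/2)
print('row',d.round(3),r.round(3)); print('clock',s['clock'],'pos',np.round(s['position'],4),'rpy',np.degrees(s['tool_rot']).round(1),'q',np.round(s['qpos'],2),'F',np.round(s['force'],1),'g',round(s['grip_width'],4),s['finger_force'])
E
python3 go.py .35 .365 .30 101
python3 go.py .44 .20 .30 71
```

```text
row [-0.991 -0.798 -0.26 ] [-0.001  0.     0.647]
clock 0.1 pos [0.2212 0.5843 0.2478] rpy [-179.9    0.   159.3] q [-1.28  0.52 -0.04  1.6   0.02  1.02 -0.11] F [-0.8 -0.1  0.4] g 0.0857 0.0
row [-1.704 -1.41  -0.26 ] [-0.     0.     0.981]
clock 0.1 pos [0.2212 0.5843 0.2478] rpy [-179.9    0.   159.3] q [-1.28  0.52 -0.04  1.6   0.02  1.02 -0.11] F [-0.8 -0.1  0.4] g 0.0857 0.0
```

```bash
python3 -m inch '[[-0.99,-0.8,-0.26,0,0,0.65,1],[-0.99,-0.8,-0.26,0,0,0.65,1],[-0.99,-0.8,-0.26,0,0,0.65,1],[-0.99,-0.8,-0.26,0,0,0.65,1],[-0.99,-0.8,-0.26,0,0,0.65,1],[-0.99,-0.8,-0.26,0,0,0.65,1]]'; python3 go.py .44 .18 .30 71
```

```text
clock: 0.85
position: [0.3504, 0.3637, 0.3006]
tool_rot: [3.141, -0.0, 1.752]
force: [0.0, 0.5, -0.7]
grip_width: 0.0853
finger_force: 0.0
row [-0.984  0.275  0.003] [ 0.    -0.     0.327]
clock 0.85 pos [0.3504 0.3637 0.3006] rpy [180.   -0.  100.4] q [-1.12  0.28  0.24  1.86 -0.08  1.02 -0.66] F [ 0.   0.5 -0.7] g 0.0853 0.0
```

```bash
python3 -m inch '[[-0.98,0.27,0,0,0,0.33,1],[-0.98,0.27,0,0,0,0.33,1],[-0.98,0.27,0,0,0,0.33,1],[-0.98,0.27,0,0,0,0.33,1]]'; python3 go.py .44 -.01 .30 71
```

```text
clock: 1.35
position: [0.4405, 0.1789, 0.3004]
tool_rot: [3.141, 0.0, 1.234]
force: [-0.3, 0.5, -0.4]
grip_width: 0.0852
finger_force: 0.0
row [-0.892  0.31   0.003] [ 0.     0.    -0.003]
clock 1.35 pos [0.4405 0.1789 0.3004] rpy [180.    0.   70.7] q [-0.88  0.24  0.44  1.93 -0.12  1.   -0.72] F [-0.3  0.5 -0.4] g 0.0852 0.0
```

```bash
python3 -m inch '[[-0.9,0.31,0,0,0,0,1],[-0.9,0.31,0,0,0,0,1],[-0.9,0.31,0,0,0,0,1],[-0.9,0.31,0,0,0,0,1]]'; python3 go.py .43 -.197 .30 71
python3 - <<'E'
from h import *
f=grab('wrist','w0'); print(ray(f,[[280,210]]))
E
```

```text
clock: 1.85
position: [0.4393, -0.0113, 0.3005]
tool_rot: [3.141, 0.0, 1.236]
force: [-0.7, 1.5, 0.5]
grip_width: 0.0848
finger_force: 0.0
row [-0.892  0.261  0.003] [ 0.     0.    -0.002]
clock 1.85 pos [ 0.4393 -0.0113  0.3005] rpy [180.    0.   70.8] q [-0.59  0.17  0.56  2.02 -0.11  0.98 -0.31] F [-0.7  1.5  0.5] g 0.0848 0.0
(array([0.46499266, 0.06095702, 0.42549267]), array([[-0.09739422, -0.2888339 , -0.95241739]]))
```

View pics/w0.png

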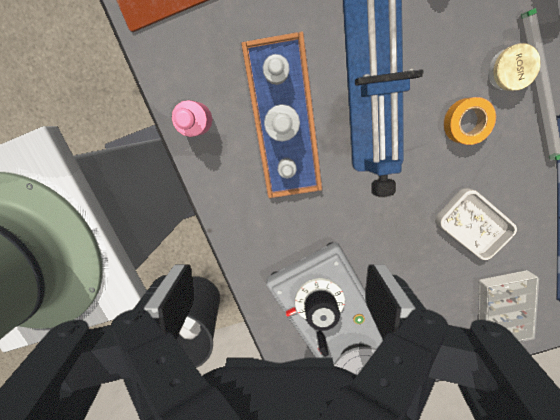

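The wrist view shows the tray with the 500 g weight at (282,122), the sleeve at (323,300) with the red index at (293,313), and the edge of the pan at (360,360).

Run:
```python
from h import *
f=load('w0'); im=cv2.cvtColor(f['img'],cv2.COLOR_RGB2BGR)
cv2.imwrite('pics/c.png',cv2.resize(im[235:375,260:400],None,fx=4.2,fy=4.2,interpolation=2))
def fit(P): # circle fit
    A=np.c_[2*P[:,:2],np.ones(len(P))]; s=np.linalg.lstsq(A,(P[:,:2]**2).sum(1),rcond=None)[0]; return s[:2],np.sqrt(s[2]+s[:2]@s[:2])
def allp(f,x0,x1,y0,y1):
    v,u=np.mgrid[y0:y1,x0:x1]; uv=np.c_[u.ravel(),v.ravel()]; return dep(f,uv)
P=allp(f,255,315,95,150); t=P[(P[:,2]>.061)&(P[:,2]<.072)]; print('knob',len(t),t.mean(0),np.ptp(t,axis=0)); b=P[(P[:,2]>.038)&(P[:,2]<.046)]; print('body',len(b),cv2.minEnclosingCircle(b[:,:2].astype(np.float32)),b[:,2].mean())
P=allp(f,265,400,240,375); t=P[(P[:,2]>.086)&(P[:,2]<.098)]; print('grip top',len(t),t.mean(0),cv2.minEnclosingCircle(t[:,:2].astype(np.float32)))
b=P[(P[:,2]>.053)&(P[:,2]<.061)]; print('skirt',len(b),b.mean(0))
# via top view: pan
g=load('top0');P=allp(g,395,435,210,255); t=P[(P[:,2]>.06)&(P[:,2]<.085)]; print('pan',len(t),t.mean(0),cv2.minEnclosingCircle(t[:,:2].astype(np.float32)),np.median(t[:,2]))
P=allp(g,355,390,225,262); t=P[(P[:,2]>.084)&(P[:,2]<.10)]; print('grip top',len(t),t.mean(0))
P=allp(g,280,305,220,250); t=P[(P[:,2]>.03)&(P[:,2]<.08)]; print('w500',len(t),t.mean(0),cv2.minEnclosingCircle(t[:,:2].astype(np.float32)))
# index
h=cv2.cvtColor(f['img'],cv2.COLOR_RGB2HSV); m=((h[...,0]<6)|(h[...,0]>174))&(h[...,1]>180)&(h[...,2]>120); v,u=np.nonzero(m[240:370,260:340]); print('index',dep(f,np.c_[u+260,v+240]).mean(0),len(u))
```

```text
knob 334 [0.46503279 0.05039486 0.06475829] [0.02321514 0.0232683  0.00560277]
body 675 ((0.46504247188568115, 0.05007321387529373), 0.02195219323039055) 0.04209490152636021
grip top 841 [ 0.43547663 -0.19657679  0.09187076] ((0.43545663356781006, -0.19897662103176117), 0.023731766268610954)
skirt 778 [ 0.43696444 -0.18836372  0.05759511]
pan 688 [ 0.46136912 -0.32894306  0.07051754] ((0.452529639005661, -0.3190034329891205), 0.061883822083473206) 0.07036774807732982
grip top 167 [ 0.43601924 -0.19777277  0.09192999]
w500 144 [0.46424042 0.05271812 0.04919893] ((0.46586844325065613, 0.05203540623188019), 0.022144772112369537)
index [ 0.38892914 -0.20702845  0.0490669 ] 28
```

View pics/c.png

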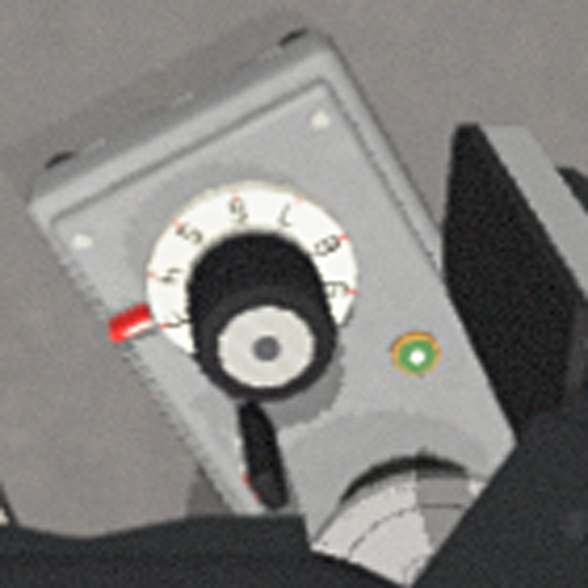

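The crop shows 4, 5, 6, 7, 8, 9 running clockwise from the index, with 3 at the red index at (150,322). The pan height of 70.4 mm also fits n = 3, so two clicks anticlockwise (+72°) are needed. The weight and sleeve sizes and heights match those given.

```bash
python3 -m inch '[[-0.89,0.26,0,0,0,0.2,1],[-0.89,0.26,0,0,0,0.4,1],[-0.89,0.26,0,0,0,0.4,1],[-0.89,0.26,0.4,0,0,0.4,1],[-0.89,0.26,0.4,0,0,0.4,1],[-0.89,0.26,0.4,0,0,0.4,1],[-0.89,0.26,0.4,0,0,0.4,1]]'; python3 go.py .4357 -.198 .08 35
```

```text
clock: 2.78
position: [0.4319, -0.1927, 0.221]
tool_rot: [3.141, -0.001, 0.614]
force: [0.6, 0.5, 0.2]
grip_width: 0.0854
finger_force: 0.0
row [-0.     0.032  0.705] [ 0.    -0.     0.002]
clock 2.775 pos [ 0.4319 -0.1927  0.221 ] rpy [180.   -0.   35.2] q [-0.25  0.39  0.7   2.04 -0.35  0.82 -0.3 ] F [0.6 0.5 0.2] g 0.0854 0.0
```

```bash
python3 -m inch '[[0,0.032,0.2,0,0,0,1],[0,0.032,0.4,0,0,0,1],[0,0.032,0.55,0,0,0,1],[0,0.032,0.64,0,0,0,1],[0,0.032,0.7,0,0,0,1],[0,0.032,0.7,0,0,0,1],[0,0.032,0.7,0,0,0,0.4],[0,0.032,0.7,0,0,0,0.4],[0,0.032,0.7,0,0,0,0.4],[0,0.032,0.7,0,0,0,0.4],[0,0.032,0.7,0,0,0,0.4],[0,0.032,0.7,0,0,0,0.4],[0,0.032,0.7,0,0,0,0.4],[0,0.032,0.7,0,0,0,0.4]]' 45;  python3 go.py .4357 -.198 .08 107
```

```text
clock: 4.53
position: [0.4353, -0.1987, 0.0811]
tool_rot: [3.141, -0.001, 0.612]
force: [-2.3, 1.1, 12.0]
grip_width: 0.0437
finger_force: 43.7
row [ 0.004 -0.002  0.005] [ 0.001 -0.    -0.799]
clock 4.525 pos [ 0.4353 -0.1987  0.0811] rpy [ 1.799e+02 -1.000e-01  3.510e+01] q [-0.05  0.63  0.47  2.12 -0.58  0.51 -0.09] F [-2.3  1.1 12. ] g 0.0437 43.74928759178147
```

```bash
python3 -m inch '[[0,0,0,0,0,-0.1,0.4],[0,0,0,0,0,-0.2,0.4],[0,0,0,0,0,-0.3,0.4],[0,0,0,0,0,-0.4,0.4],[0,0,0,0,0,-0.5,0.4],[0,0,0,0,0,-0.6,0.4],[0,0,0,0,0,-0.7,0.4],[0,0,0,0,0,-0.8,0.4],[0,0,0,0,0,-0.82,0.4],[0,0,0,0,0,-0.82,0.4]]' 45;  python3 -c "
from h import *
print(np.round(bot.observe()['moment'],2))"; python3 go.py .4357 -.198 .08 107
```

```text
clock: 5.78
position: [0.4359, -0.199, 0.0811]
tool_rot: [3.139, 0.002, 1.9]
force: [1.8, 0.8, 7.8]
grip_width: 0.0435
finger_force: 45.5
[ 0.02 -0.53 -0.09]
row [0.005 0.001 0.006] [0.001 0.001 0.021]
clock 5.775 pos [ 0.4359 -0.199   0.0811] rpy [1.799e+02 1.000e-01 1.089e+02] q [ 0.2   0.57  0.13  2.11 -0.16  0.46  0.79] F [1.8 0.8 7.8] g 0.0435 45.48064551316202
```

```bash
python3 -m inch '[[0,0,0,0,0,0,1],[0,0,0,0,0,0,1],[0,0,0,0,0,0,1],[0,0,0,0,0,0,1],[0,0,0,0,0,0,1],[0,0,-0.15,0,0,0,1],[0,0,-0.4,0,0,0,1],[0,0,-0.75,0,0,0,1],[0,0,-1,0,0,0,1],[0,0,-1,0,0,0,1]]';  python3 go.py .44 -.01 .30 71
```

```text
clock: 7.02
position: [0.4362, -0.1991, 0.2841]
tool_rot: [3.136, 0.004, 1.9]
force: [-0.4, 0.1, -1.6]
grip_width: 0.0855
finger_force: 0.0
row [ 0.888  0.324 -0.081] [0.004 0.001 0.421]
clock 7.025 pos [ 0.4362 -0.1991  0.2841] rpy [179.7   0.2 108.9] q [ 0.11  0.25  0.23  1.94 -0.07  0.95  0.71] F [-0.4  0.1 -1.6] g 0.0855 0.0
```

```bash
python3 -m inch '[[0.89,0.32,-0.08,0,0,0.1,1],[0.89,0.32,-0.08,0,0,0.2,1],[0.89,0.32,-0.08,0,0,0.3,1],[0.89,0.32,-0.08,0,0,0.42,1],[0.89,0.32,-0.08,0,0,0.42,1]]';  python3 - <<'E'
from h import *
f=grab('wrist','w1')
im=cv2.cvtColor(f['img'],cv2.COLOR_RGB2BGR)
cv2.imwrite('pics/d.png',cv2.resize(im[235:375,260:400],None,fx=4.2,fy=4.2,interpolation=2))
v,u=np.mgrid[20:210,235:330]; P=dep(f,np.c_[u.ravel(),v.ravel()]); q=P[(P[:,2]>.024)&(P[:,2]<.08)]
from scipy.cluster.vq import kmeans2
c,l=kmeans2(q[:,:2],np.array([[.479,.11],[.465,.05],[.451,-.01]]),minit='matrix'); print(c,[(q[l==i,2].max(),(l==i).sum()) for i in range(3)])
t=P[(P[:,2]>.061)&(P[:,2]<.072)];print('knob',t.mean(0)); b=P[(P[:,2]>.038)&(P[:,2]<.046)&(np.hypot(*(P[:,:2]-c[1]).T)<.03)];print('body',cv2.minEnclosingCircle(b[:,:2].astype(np.float32)))
d=c[0]-c[2];print('row yaw',np.degrees(np.arctan2(-d[0],d[1])),np.hypot(*d))
g=grab('top','top1'); v,u=np.mgrid[210:255,395:435]; P=dep(g,np.c_[u.ravel(),v.ravel()]); t=P[(P[:,2]>.062)&(P[:,2]<.082)]; print('pan z',np.median(t[:,2]))
E
python3 go.py .465 .0505 .036 76
```

```text
clock: 7.65
position: [0.4375, -0.007, 0.2958]
tool_rot: [-3.141, -0.0, 1.24]
force: [-0.2, -1.0, 0.1]
grip_width: 0.0852
finger_force: 0.0
[[ 0.47834583  0.11128273]
 [ 0.46505915  0.05077184]
 [ 0.45238568 -0.00608008]] [(np.float64(0.05507725637118838), np.int64(580)), (np.float64(0.06746893485021743), np.int64(1023)), (np.float64(0.04736961891861857), np.int64(249))]
knob [0.46509277 0.05039678 0.06468669]
body ((0.4651080071926117, 0.05012375861406326), 0.022028081119060516)
row yaw -12.472748202541206 0.12019966061009145
pan z 0.0731186377436962
row [0.326 0.035 1.299] [-0.001  0.    -0.054]
clock 7.75 pos [ 0.4375 -0.0089  0.2957] rpy [-180.     0.    71.1] q [-0.3   0.16  0.21  2.01 -0.04  0.97 -0.4 ] F [ 0.3 -0.4  0.6] g 0.0851 0.0
```

View pics/d.png

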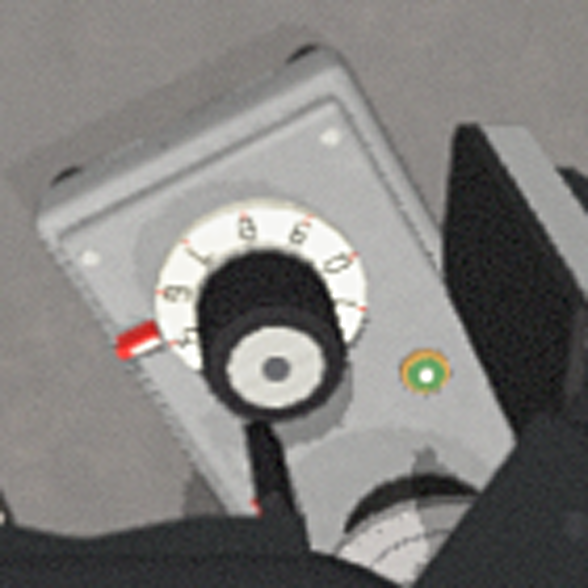

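The sleeve now shows 5 at the red index, around (180,340), and the pan is at 73 mm as it should be. Next is the weight.

```bash
python3 -m inch '[[0.326,0.035,0,0,0,-0.07,1],[0.326,0.035,0.3,0,0,-0.07,1],[0.326,0.035,0.6,0,0,-0.07,1],[0.326,0.035,0.85,0,0,-0.07,1],[0.326,0.035,0.85,0,0,-0.07,1]]'; python3 go.py .465 .0502 .036 77.5
```

```text
clock: 8.38
position: [0.4636, 0.049, 0.1238]
tool_rot: [-3.136, 0.003, 1.351]
force: [0.4, -0.4, 1.6]
grip_width: 0.0854
finger_force: 0.0
row [0.009 0.008 0.439] [-0.004  0.002 -0.001]
clock 8.375 pos [0.4636 0.049  0.1238] rpy [-179.7    0.2   77.4] q [-0.32  0.48  0.11  2.11 -0.1   0.56 -0.36] F [ 0.4 -0.4  1.6] g 0.0854 0.0
```

```bash
python3 -m inch '[[0.009,0.008,0.15,0,0,0,1],[0.009,0.008,0.28,0,0,0,1],[0.009,0.008,0.38,0,0,0,1],[0.009,0.008,0.44,0,0,0,1],[0.009,0.008,0.44,0,0,0,1],[0.009,0.008,0.44,0,0,0,0.6],[0.009,0.008,0.44,0,0,0,0.5],[0.009,0.008,0.44,0,0,0,0.45],[0.009,0.008,0.44,0,0,0,0.4],[0.009,0.008,0.44,0,0,0,0.4],[0.009,0.008,0.44,0,0,0,0.4],[0.009,0.008,0.44,0,0,0,0.4],[0.009,0.008,0.44,0,0,0,0.4]]' 30; python3 go.py .465 .0502 .036 77.5
```

```text
clock: 10.0
position: [0.4676, 0.0515, 0.039]
tool_rot: [3.141, -0.0, 1.35]
force: [-3.4, 0.9, 14.1]
grip_width: 0.0426
finger_force: 28.4
row [-0.009 -0.011  0.015] [ 0.    -0.    -0.001]
clock 10.0 pos [0.4676 0.0515 0.039 ] rpy [180.   -0.   77.4] q [-0.29  0.65  0.07  2.14 -0.12  0.36 -0.34] F [-3.4  0.9 14.1] g 0.0426 28.399123772978783
```

```bash
python3 -m inch '[[0,0,-0.05,0,0,0,0.4],[0,0,-0.15,0,0,0,0.4],[0,0,-0.35,0,0,0,0.4],[0,0,-0.6,0,0,0,0.4],[0,0,-0.8,0,0,0,0.4],[0,0,-0.8,0,0,0,0.4]]'; python3 go.py .4615 -.330 .195 101
python3 - <<'E'
from h import *
f=grab('wrist','w2');g=grab('side','s2')
a=cv2.cvtColor(f['img'],cv2.COLOR_RGB2BGR)[:,80:480]; b=cv2.resize(cv2.cvtColor(g['img'],cv2.COLOR_RGB2BGR)[130:270,230:363],None,fx=3,fy=3); cv2.imwrite('pics/e.png',np.hstack([a,b]))
# pan circle centre from top1: aluminium points at pan height
g=load('top1'); v,u=np.mgrid[205:260,390:440]; P=dep(g,np.c_[u.ravel(),v.ravel()]); m=(abs(P[:,2]-.0735)<.006)&(np.hypot(P[:,0]-.4615,P[:,1]+.33)<.055); M=m.reshape(55,50).astype(np.uint8)
c=max(cv2.findContours(M,0,1)[0],key=len)[:,0]; e=cv2.fitEllipse(c.astype(np.float32)); uv=np.array(e[0])+[390,205]; print('pan',e,onz(g,[uv],.0745))
E
```

```text
clock: 10.75
position: [0.4686, 0.0516, 0.2011]
tool_rot: [3.137, -0.002, 1.35]
force: [0.7, 0.6, -5.7]
grip_width: 0.0426
finger_force: 32.6
row [-1.87   0.383  0.028] [ 0.003 -0.001 -0.263]
clock 10.75 pos [0.4686 0.0516 0.2011] rpy [ 1.798e+02 -1.000e-01  7.740e+01] q [-0.35  0.35  0.15  2.05 -0.07  0.74 -0.38] F [ 0.7  0.6 -5.7] g 0.0426 32.561688255518675
pan ((23.373018264770508, 30.019773483276367), (28.29301643371582, 28.86353302001953), 143.21969604492188) [[ 0.46187037 -0.32978093  0.0745    ]]
```

View pics/e.png

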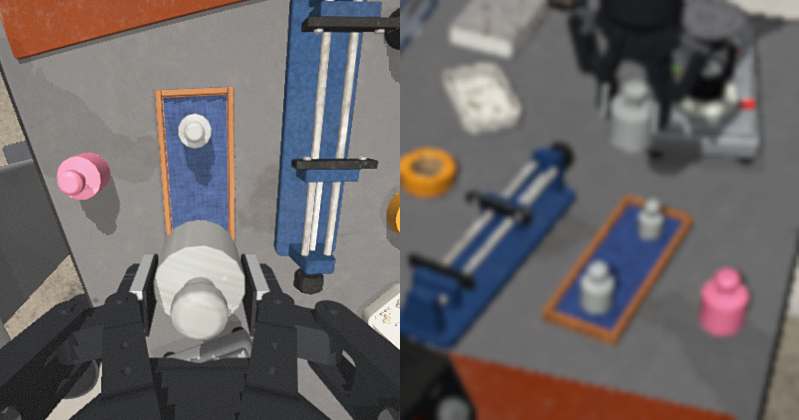

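The weight is held level between the pads, its knob at (200,308). The two small weights are still in the tray.

```bash
python3 -m inch '[[-0.2,0.04,0,0,0,-0.05,0.4],[-0.45,0.1,0,0,0,-0.1,0.4],[-0.7,0.15,0,0,0,-0.15,0.4],[-0.9,0.19,0,0,0,-0.2,0.4],[-1,0.2,0,0,0,-0.26,0.4],[-1,0.2,0,0,0,-0.26,0.4]]'; python3 go.py .462 -.330 .150 101
```

```text
clock: 11.6
position: [0.4616, -0.1539, 0.1968]
tool_rot: [-3.139, -0.001, 1.757]
force: [0.1, 0.5, -5.1]
grip_width: 0.0427
finger_force: 32.6
row [-0.866 -0.16   0.234] [-0.002 -0.    -0.004]
clock 11.6 pos [ 0.4616 -0.1539  0.1968] rpy [-179.8   -0.   100.6] q [ 0.12  0.38  0.1   2.01 -0.05  0.76  0.44] F [ 0.1  0.5 -5.1] g 0.0427 32.5553641654551
```

```bash
python3 -m inch '[[-0.2,-0.04,0,0,0,0,0.4],[-0.45,-0.08,0,0,0,0,0.4],[-0.7,-0.13,0,0,0,0,0.4],[-0.87,-0.16,0.1,0,0,0,0.4],[-0.87,-0.16,0.23,0,0,0,0.4],[-0.87,-0.16,0.23,0,0,0,0.4],[-0.87,-0.16,0.23,0,0,0,0.4]]'; python3 go.py .462 -.330 .107 101
python3 - <<'E'
from h import *
f=grab('wrist','w3')
# knob top & body via depth in wrist view
v,u=np.mgrid[190:390,180:380]; P=dep(f,np.c_[u.ravel(),v.ravel()])
T=np.array(bot.observe()['position']); r=np.hypot(*(P[:,:2]-T[:2]).T)<.03
for a,b in((.168,.185),(.145,.158)):
    t=P[r&(P[:,2]>a)&(P[:,2]<b)]; print(len(t),t.mean(0),cv2.minEnclosingCircle(t[:,:2].astype(np.float32)),np.percentile(t[:,2],[5,50,95]))
cv2.imwrite('pics/w3.png',cv2.cvtColor(f['img'],cv2.COLOR_RGB2BGR))
E
```

```text
clock: 12.48
position: [0.4643, -0.3286, 0.1526]
tool_rot: [-3.141, -0.0, 1.759]
force: [0.3, -0.1, -4.0]
grip_width: 0.0426
finger_force: 32.6
row [-0.005 -0.013  0.228] [-0.    -0.    -0.002]
clock 12.475 pos [ 0.4643 -0.3286  0.1526] rpy [-180.    -0.   100.8] q [ 0.43  0.56  0.12  1.84 -0.09  0.75  0.78] F [ 0.3 -0.1 -4. ] g 0.0426 32.57712481543422
4182 [ 0.46379404 -0.3253842   0.17639475] ((0.4638083577156067, -0.3234199285507202), 0.02891349233686924) [0.16993374 0.17723739 0.18068139]
4835 [ 0.46274445 -0.3208659   0.15446218] ((0.4637874364852905, -0.3218737542629242), 0.02888633869588375) [0.14745697 0.15533651 0.15694364]
```

View pics/w3.png

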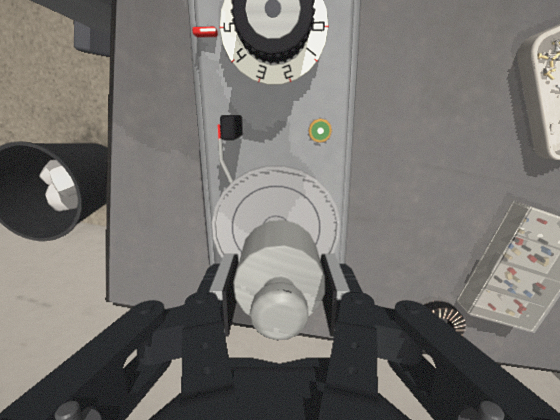

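The view shows the weight upright over the pan, the sleeve at 5 at (230,27), and the post at (231,127), clear of the fingers.

Run:
```python
from h import *
f=load('w3')
v,u=np.mgrid[190:390,180:380]; P=dep(f,np.c_[u.ravel(),v.ravel()]); r=np.hypot(P[:,0]-.464,P[:,1]+.327)<.024
for a,b in((.1785,.184),(.166,.184),(.153,.159)):
    t=P[r&(P[:,2]>a)&(P[:,2]<b)]; A=np.c_[t[:,:2]-t[:,:2].mean(0),np.ones(len(t))]; print(len(t),t.mean(0),t.min(0),t.max(0),'slope',np.linalg.lstsq(A,t[:,2],rcond=None)[0][:2])
```

```text
1013 [ 0.46428778 -0.32895563  0.17904751] [ 0.4402148  -0.33866747  0.17850127] [ 0.48646304 -0.31799715  0.18041851] slope [-0.00044062  0.00362138]
3512 [ 0.46390147 -0.3263142   0.17616999] [ 0.44005188 -0.34191246  0.16602811] [ 0.48775225 -0.31400221  0.18041851] slope [ 0.02757954 -0.15482436]
3953 [ 0.4629853  -0.3222234   0.15560695] [ 0.44046847 -0.34726299  0.15300165] [ 0.4868557  -0.30742491  0.15896739] slope [ 0.00161615 -0.01848467]
```

```bash
python3 -m inch '[[-0.005,-0.013,0.06,0,0,0,0.4],[-0.005,-0.013,0.12,0,0,0,0.4],[-0.005,-0.013,0.17,0,0,0,0.4],[-0.005,-0.013,0.2,0,0,0,0.4],[-0.005,-0.013,0.22,0,0,0,0.4],[-0.005,-0.013,0.23,0,0,0,0.4],[-0.005,-0.013,0.24,0,0,0,0.4],[-0.005,-0.013,0.25,0,0,0,0.4],[-0.005,-0.013,0.255,0,0,0,0.4],[-0.005,-0.013,0.26,0,0,0,0.4],[-0.005,-0.013,0.26,0,0,0,0.4],[-0.005,-0.013,0.26,0,0,0,0.4]]'; python3 go.py .462 -.330 .0986 101
```

```text
clock: 14.02
position: [0.4616, -0.3309, 0.1004]
tool_rot: [3.141, 0.0, 1.759]
force: [-0.9, 0.1, -1.3]
grip_width: 0.0427
finger_force: 32.9
row [0.004 0.003 0.009] [ 0.     0.    -0.003]
clock 14.025 pos [ 0.4616 -0.3309  0.1004] rpy [180.    0.  100.8] q [ 0.44  0.64  0.1   1.87 -0.1   0.64  0.8 ] F [-0.9  0.1 -1.3] g 0.0427 32.9243693780154
```

```bash
python3 -m inch '[[0.003,0.003,0.004,0,0,0,0.4],[0.003,0.003,0.008,0,0,0,0.4],[0.003,0.003,0.008,0,0,0,0.4],[0.003,0.003,0.008,0,0,0,0.5],[0.003,0.003,0.008,0,0,0,0.55],[0.003,0.003,0.008,0,0,0,0.6],[0.003,0.003,0.008,0,0,0,0.7],[0.003,0.003,0.008,0,0,0,0.8],[0.003,0.003,0.008,0,0,0,0.8],[0.003,0.003,0.008,0,0,0,0.8],[0.003,0.003,-0.05,0,0,0,0.8],[0.003,0.003,-0.15,0,0,0,0.8],[0.003,0.003,-0.3,0,0,0,0.8],[0.003,0.003,-0.5,0,0,0,0.8],[0.003,0.003,-0.7,0,0,0,0.8],[0.003,0.003,-0.7,0,0,0,0.8]]' 20; python3 go.py .44 -.17 .30 101
```

```text
clock: 16.02
position: [0.463, -0.331, 0.2439]
tool_rot: [3.137, 0.003, 1.758]
force: [-0.5, 0.3, -0.6]
grip_width: 0.0685
finger_force: 0.0
row [ 0.811  0.038 -0.283] [ 0.003  0.002 -0.003]
clock 16.025 pos [ 0.463  -0.331   0.2439] rpy [179.8   0.2 100.8] q [ 0.41  0.44  0.14  1.77 -0.07  0.94  0.77] F [-0.5  0.3 -0.6] g 0.0685 0.0
```

Move aside and check.

```bash
python3 -m inch '[[0.2,0.04,-0.28,0,0,0,0.8],[0.5,0.04,-0.28,0,0,0,0.8],[0.8,0.04,-0.28,0,0,0,0.8],[0.8,0.04,-0.28,0,0,0,0.8],[0.8,0.04,-0.28,0,0,0,0.8],[0.8,0.04,-0.28,0,0,0,0.8]]'
python3 - <<'E'
from h import *
f=grab('wrist','w4'); g=grab('top','top4')
a=cv2.cvtColor(f['img'],cv2.COLOR_RGB2BGR)[:,100:460]
b=cv2.resize(cv2.cvtColor(g['img'],cv2.COLOR_RGB2BGR)[205:275,345:437],None,fx=4.5,fy=6)[:420]; cv2.imwrite('pics/f.png',np.hstack([a,b]))
v,u=np.mgrid[200:420,160:420]; P=dep(f,np.c_[u.ravel(),v.ravel()]); r=np.hypot(P[:,0]-.462,P[:,1]+.330)<.03
for z0,z1 in((.12,.132),(.098,.105),(.06,.075)):
    t=P[r&(P[:,2]>z0)&(P[:,2]<z1)]; print(len(t), t.mean(0) if len(t) else '',np.ptp(t,axis=0) if len(t) else '')
v,u=np.mgrid[205:260,390:440]; P=dep(g,np.c_[u.ravel(),v.ravel()]); r=np.hypot(P[:,0]-.462,P[:,1]+.330)
for t in (P[(P[:,2]>.12)&(P[:,2]<.132)&(r<.04)],P[(P[:,2]>.09)&(P[:,2]<.132)&(r<.04)]): print('top',len(t),t.mean(0) if len(t) else '')
t=P[(r>.028)&(r<.043)&(P[:,2]<.08)&(P[:,2]>.05)]; print('pan floor',np.median(t[:,2]))
E
```

```text
clock: 16.77
position: [0.44, -0.1725, 0.2961]
tool_rot: [-3.141, 0.0, 1.757]
force: [0.1, 1.0, 0.5]
grip_width: 0.0681
finger_force: 0.0
285 [ 0.46190941 -0.32894611  0.12446632] [0.02331237 0.02345118 0.00763642]
569 [ 0.46120376 -0.32437247  0.10213339] [0.04255828 0.04010226 0.006808  ]
545 [ 0.46004549 -0.3173394   0.06655744] [0.05919726 0.04923906 0.01132937]
top 0 
top 0 
pan floor nan
  return _methods._mean(a, axis=axis, dtype=dtype,
  ret = ret.dtype.type(ret / rcount)
```

View pics/f.png

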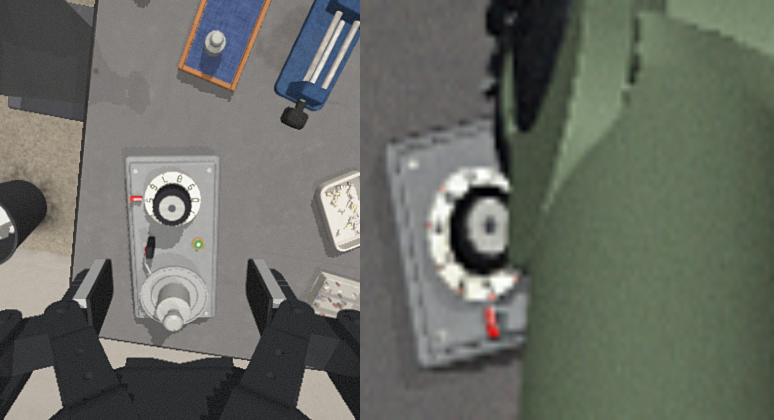

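The weight stands upright in the middle of the pan at (175,300), with its knob top at about 126 mm, so the pan floor is at 66 mm as it should be. The sleeve still reads 5, and the gripper is clear.

```bash
python3 -c "
from workcell import bot
print(bot.job_done())"
```

```text
the job is handed in; nothing more can be done
None
```

The sleeve is clicked in at 5 and the 500 g weight stands upright and released in the middle of the pan. The pan floor measures about 66 mm, the height that puts the pointer on the datum line, though I did not check the pointer itself. The job was handed in at about 17 s.

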